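Clamp a tube with the knob in the guard collar

ROBOT

A 7-joint arm with a two-finger parallel gripper is mounted at the origin on the work surface. World frame = base frame: x ahead of the robot, y to its left, z up, the work surface at z = 0. Lengths are in m, angles in rad, forces in N, time in s.
With the tool pointing down it reaches from about 0.4 to 0.85 m from the base axis. Payload 4.5 kg.
Tool frame: the origin (TCP) lies on the centre line of the jaws, within the pads' length; the fingertips stand 14 mm ahead of it and the grasp point (between the pads) lies 5 mm behind it; z points along the fingers, y is the line along which they close (so a half turn about z gives the same grasp; the last joint's range is limited). The gripper opens to 88 mm and grips with 3 to 60 N. Pads are 18 mm wide; open, the fingers measure 123 mm over their backs; the gripper's body (75 mm by 187 mm) begins 45 mm behind the grasp point.
Start: joints at [-1.226, 0.689, -0.195, 1.565, 0.157, 0.902, -0.215], TCP at [0.191, 0.595, 0.216] pointing down, gripper open.
Joint ranges: [-3.01, 3.01], [-0.46, 2.08], [-1.47, 1.51], [0.13, 2.56], [-1, 4.14], [0.04, 2.09], [-2.66, 2.66]. Speed limits (rad/s): [2.57, 2.57, 3.14, 3.14, 3.14, 3.14, 3.14].

INTERFACE

Orientations are given as a unit quaternion [x, y, z, w].
In Python, from plant import env, eyes gives the robot as it stands.
- The arm moves only by the shell command python3 -m creep 'ROWS' [OPENING] [FORCE]. ROWS is JSON, a list of rows, each a list of 6 numbers: the shift along the tool's x, y, z in cm, then the turn, a rotation vector about the tool's x, y, z in rad. A call has 1 to 10 rows; each row shifts and turns the commanded pose from where the row before left it, along the tool's axes as they then stand; what a row does not reach is not made up. A row lasts 1/12 s, in which the tool goes at most 41.7 mm and 7.16 degrees, less where a joint would pass 70% of its speed; a pose out of reach is approached as far as the arm can. A call is refused whole if a number of a shift passes 4.17 or a number of a turn 0.125, either way. A call with a gripper value outside its range is refused whole. OPENING is the closure, from -1 (fully open) to 1 (shut), so that 0 is half open, set as the call begins (- or left out, the last holds). The fingers move at their own pace and stop on an object; FORCE is the grip in N (left out, the last holds). Time passes only in rows, so rows that do not move let the fingers close. It gives the time, the measured TCP pose, the force, the opening and the grip force at its end, in the units of the state.
- env.read_state(): the state, without advancing time (a new reading comes with each control period).
- eyes.read_camera(name): name is "scene" or "side" or "wrist"; returns the picture (384x512x3 uint8, red, green, blue); there is no depth.
- eyes.get_calibration(name): a dict with "camera_matrix" (3x3 intrinsics, pixels), "k1" (the pictures are not rectified: a ray, as slopes to the right and down, at radius r is drawn at 1 + k1 r^2 times it, then the intrinsics apply), "eye" and "attitude" of the camera in the world. Camera axes: x right, y up, looking along -z (the intrinsics and any distortion apply to the point x, -y, -z); pixel columns grow to the right and rows downward; lengths in m; the calibration is good to about 2 mm. A picture is of the moment at which its call begins: read the wrist's pose just before it. get_calibration takes no time and is no camera call; for the wrist camera it gives the pose at the moment of the call.
- env.job_done(): hands the job in; it is judged then, once.
The state is a dict: "time_s": time; "joint_pos": joint angles; "joint_velocities": joint speeds; "joint_torque": joint torques, N m; "position": TCP position; "orientation": TCP orientation; "ft_force": force on the tool from outside, world axes, zero at the start; "ft_torque": the same for the moment, N m; "gripper_width": finger opening in m; "finger_force": force on a finger pad.
Only numpy, scipy, OpenCV 4.12 (cv2) and the standard library are available. Lean on these libraries where they do the work, as an engineer would, in place of code of your own. Each camera call takes 0.05 s, during which the arm holds its last target. There are 200 camera calls.

TASK

The square tube lies loose in the clamping fixture. Slide it gently along the channel until its end is fully home against the end stop, then reach into the guard collar and turn the knob clockwise until the jaw holds the tube finger-tight: firmly held but not overtightened. Let go, and leave the things lying around the fixture where they are.

Things in the scene. Friction and masses are not known exactly. Their poses are not given: they have to be found in the camera images.
- fixture: Fixed steel base plate 250 x 195 x 8 mm on the table; x -155 to 95, y -80 to 115 mm in its frame (origin on the table top, z up). A channel for the tube runs along x, jaw on its +y side, fence on its -y side. Behind the jaw is a grey housing (x -48 to 48, y 14 to 110, top at z = 34 mm) carrying collar and knob.
- channel (a point): Point on the base plate's top (8 mm above the table) at fixture x = 0, y = 0, below the open jaw's face; axes as the fixture's. The fence, 100 mm long (x -50 to 50) and 26 mm high, was bolted on by hand with its face somewhere between y = -40 and -34 mm: the knob angle at which the tube gets clamped differs every time (about 0.6 to 1.7 rad) and must be felt.
- stop: Fixed end stop at the +x end of the channel: steel block 16 mm thick (x), 50 mm wide, 26 mm high on the base plate. Origin at the middle of the bottom edge of the face that the tube meets, at fixture x = 55, y = -22 mm, z = 8 mm; that face looks to fixture -x. Do not ram the tube into it.
- guard: Fixed upright steel collar round the knob: inner diameter 78, outer 88 mm, axis at fixture x = 0, y = 62 mm. Origin at the centre of its bottom, the well's floor, 34 mm above the table; rim at 86 mm, 10 mm above the knob's top. Do not knock or lean on it; fully open fingers may not fit in, so open them only as far as needed.
- knob_grip (a point): Centre of the knob's grip on its axis, 63 mm above the table. The knob: a disc 48 mm wide, 6 mm thick, with an upright grip bar 36 mm long, 14 mm wide, from 40 to 76 mm above the table. The point turns with the knob: x along the bar, y across it (pinch so), z up. At joint value 0 the bar's x stands +0.9 rad (counter-clockwise) from fixture x.
- knob (a joint): Knob angle in rad: 0 open, grows as it is turned clockwise seen from above, at most 2.8. It turns against a steady friction of about 0.22 N m, stays where it is left, and drives the jaw 6 mm per rad towards the fence. Pinch it with about 50 N and turn up to 1.2 rad a grasp, then regrasp. At rest the friction can twist the tool either way: compare moments read in the same manner.
- jaw: Sliding jaw with a sprung pad 56 mm long; origin under the middle of the pad's face, 11 mm above the table. Once the tube meets the fence the pad gives 1 mm per 16 N: each 0.1 rad of knob adds about 9 N and 0.055 N m. Finger-tight is 8 to 32 N: 0.1 to 0.35 rad past that point, 0.05 to 0.19 N m above the free turning moment (best 0.2 rad, 0.11 N m). Over 45 N marks the tube.
- tube_center (a point): Centre of the loose square metal tube, 130 mm long (x, along the channel), 30 x 30 mm, about 0.35 kg, lying on the base plate (centre 23 mm above the table). It starts 20 to 45 mm short of the stop; its near end (fixture -x) sticks out of the channel, where it can be pushed. Home, its centre is at fixture x = -10 mm.
- bolt: Bystander: loose steel clamping bolt standing on its 32 mm wide head, 70 mm high; origin at the centre of its underside.
- bracket: Bystander: loose steel angle bracket, foot 70 x 50 mm, 76 mm high; origin at the centre of its underside.
- spacer: Bystander: loose steel ring 50 mm wide, 30 mm high; origin at the centre of its underside.
Mind the look-alikes: they are no part of the job. What is meant by the part that bears tube_center is not black, and is the smaller of those in its own colour.

How it is judged:
On the way, in this order (a step that is already met when the one before it is completed fails the run):
1. the tube is fully home against the end stop (gap under 2.5 mm), not yet clamped (x of tube_center in the frame of fixture above -0.0125 m and contact force between jaw and tube below 4 N), for 0.2 s.
2. the jaw holds the tube finger-tight (contact force between jaw and tube above 8 N), for 0.2 s.
At the end, for the whole second after the job is handed in: The tube lies flat and straight (within 0.03 rad) on the base plate with its end within 2.5 mm of the end stop, at rest, clamped between jaw and fence with 8 to 32 N, and the robot has let go (x of tube_center in the frame of fixture between -0.0125 and -0.007 m and z of tube_center in the frame of fixture below 0.026 m and angle between the x axis of tube_center and the x axis of fixture, either way round below 0.03 rad and contact force between jaw and tube between 8 and 32 N and linear speed of tube below 0.01 m/s); the robot touches nothing.
It fails at once if the tube is clamped with more than 45 N (overtightened) (contact force between jaw and tube above 45 N).
It fails at once if the tube is rammed into the end stop with more than 35 N (contact force between tube and stop above 35 N).
It fails at once if the fingers press the guard collar with more than 20 N (contact force between the fingers and guard above 20 N).
It fails at once if the bolt, the bracket or the spacer ring is moved by more than 20 mm (distance of any of bolt, bracket, spacer from where it was at the start of the episode above 0.02 m).
It also fails if it takes over 72 s, if anything falls off the work surface, if the arm or the gripper's body presses on something with over 40 N, if the wrist force passes 120 N, or if a joint passes its speed limit or range.

## Working session

There is one attempt and no reset: what is moved stays moved. The work goes in short steps, Python scripts to look and compute and a shell command to move; the robot and the scene stay as the last step left them, time stands still between calls to the robot, and variables do not carry over. Pictures are saved under pics/ and viewed, at most 10 in all, crops included, and the job is handed in when it is done.

```bash
mkdir -p pics; ls; python3 - <<'E'
from plant import env, eyes
import cv2,numpy as np
s=env.read_state()
print({k:np.round(v,3).tolist() for k,v in s.items()})
ims=[]
for n in("scene","side"):
    im=eyes.read_camera(n);cv2.imwrite(f"pics/{n}0.png",im[:,:,::-1])
    c=eyes.get_calibration(n);print(n,{k:np.round(v,4).tolist() for k,v in c.items()})
E
```

```text
pics
{'time_s': 0.0, 'joint_pos': [-1.226, 0.69, -0.195, 1.566, 0.157, 0.902, -0.215], 'joint_velocities': [-0.001, 0.0, -0.001, -0.001, 0.001, -0.001, -0.002], 'joint_torque': [-0.001, -52.757, -1.267, -15.344, -0.053, 0.006, 0.0], 'position': [0.191, 0.594, 0.215], 'orientation': [0.155, 0.988, -0.001, -0.0], 'ft_force': [-0.202, 0.291, 0.373], 'ft_torque': [0.014, 0.03, 0.015], 'finger_force': 0.0, 'gripper_width': 0.088}
scene {'camera_matrix': [[391.7346, 0.0, 254.6026], [0.0, 391.7346, 195.0358], [0.0, 0.0, 1.0]], 'k1': -0.1347, 'eye': [1.0505, 0.2101, 0.6724], 'attitude': [0.2107, 0.3024, 0.7502, 0.549]}
side {'camera_matrix': [[487.1647, 0.0, 259.2671], [0.0, 487.1647, 193.4376], [0.0, 0.0, 1.0]], 'k1': -0.2024, 'eye': [0.0437, -0.6082, 0.736], 'attitude': [0.4023, -0.1309, -0.2944, 0.8569]}
```

View pics/scene0.png

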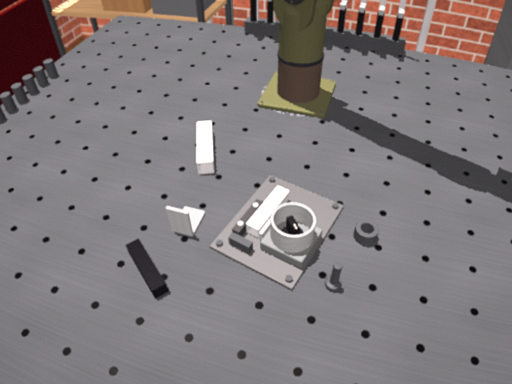

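View pics/side0.png

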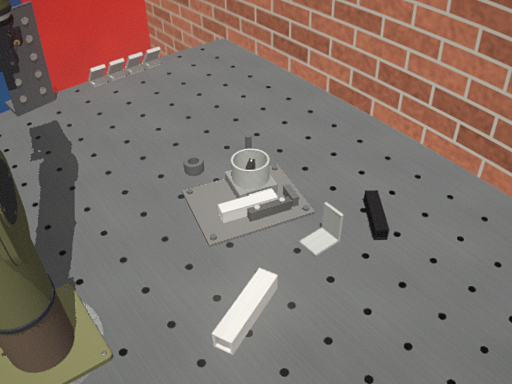

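Candidates for the tube: white small one in the fixture at scene (268,211), white longer one at (205,147), black one at (147,268). By the description it is the smaller white one, in the fixture. Next: a close crop to check that choice and get the corners.

```bash
cat > h.py <<'E'
import numpy as np,cv2
from scipy.spatial.transform import Rotation as R
from plant import env,eyes
def rays(c,px):
    K=c["camera_matrix"];d=np.array([c["k1"],0,0,0],float)
    n=cv2.undistortPoints(np.array(px,float).reshape(-1,1,2),np.array(K),None).reshape(-1,2)
    u=n.copy()
    for _ in range(30): u=n/(1+c["k1"]*(u**2).sum(1,keepdims=True))
    v=np.c_[u[:,0],-u[:,1],-np.ones(len(u))]
    return R.from_quat(c["attitude"]).apply(v)
def plane(c,px,z):
    v=rays(c,px);e=np.array(c["eye"]);return e+v*((z-e[2])/v[:,2])[:,None]
def proj(c,P):
    q=R.from_quat(c["attitude"]).inv().apply(np.atleast_2d(P)-np.array(c["eye"]))
    u=np.c_[q[:,0],-q[:,1]]/-q[:,2:];u=u*(1+c["k1"]*(u**2).sum(1,keepdims=True))
    K=np.array(c["camera_matrix"]);return u@K[:2,:2].T+K[:2,2]
E
python3 - <<'E'
from h import *
a=cv2.imread("pics/scene0.png")[165:290,205:355];b=cv2.imread("pics/side0.png")[125:245,175:325]
a=cv2.resize(a,None,fx=5,fy=4.7,interpolation=cv2.INTER_CUBIC)
a=cv2.resize(cv2.imread("pics/scene0.png")[168:288,205:365],None,fx=5,fy=5,interpolation=cv2.INTER_CUBIC);cv2.imwrite("pics/a.png",a)
cv2.imwrite("pics/b.png",cv2.resize(cv2.imread("pics/side0.png")[125:245,170:330],None,fx=5,fy=5,interpolation=cv2.INTER_CUBIC))
E
```

```text
(no output)
```

View pics/a.png

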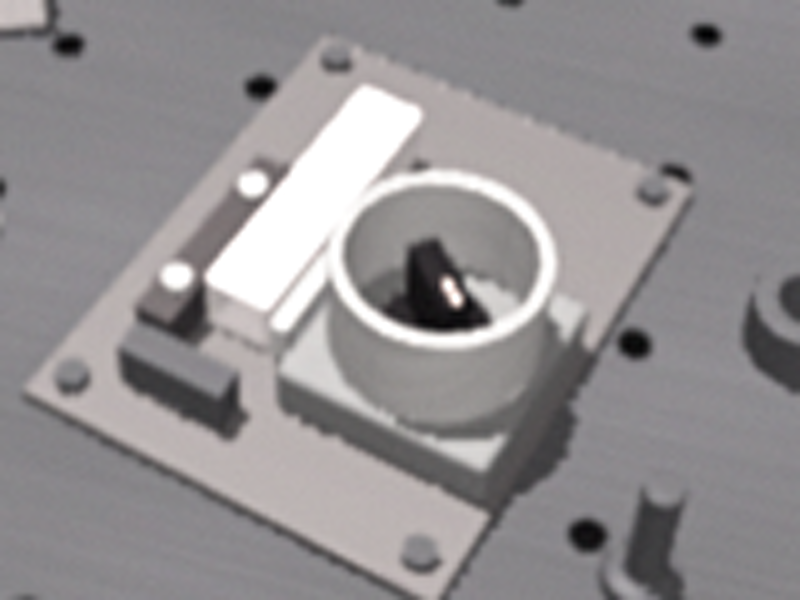

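View pics/b.png

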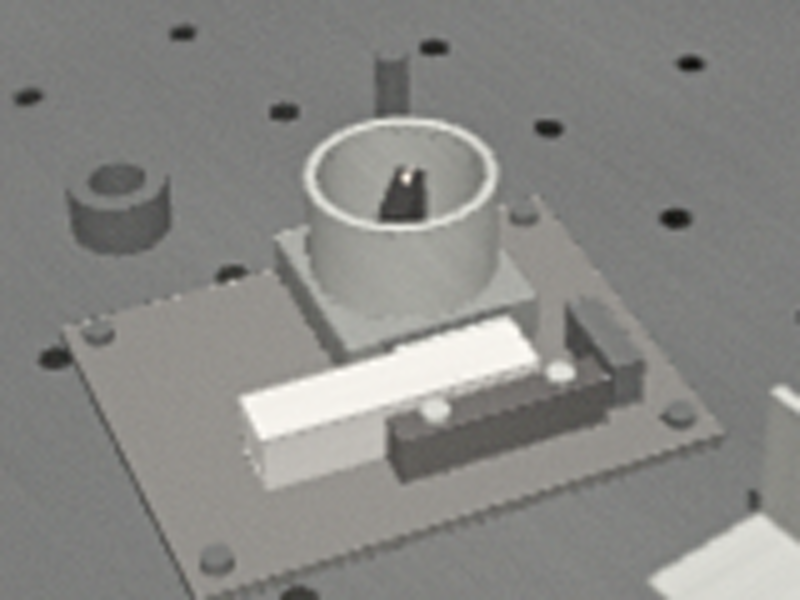

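The crops confirm it: the small white tube lies between fence and jaw. Scene-crop tube top corners (365,85),(422,112),(270,310),(207,278); side-crop (240,400),(262,437),(540,358),(510,318). Guard rim centre is about scene-crop (442,258); the plate corners are also clear.

```bash
python3 - <<'E'
from h import *
from scipy.optimize import least_squares
C={n:eyes.get_calibration(n) for n in("scene","side")}
off={"scene":(205,168),"side":(170,125)}
def P(n,pts,z): return plane(C[n],(np.array(pts,float)+.5)/5-.5+off[n],z)[:,:2]
pl={"scene":([(322,37),(693,193),(25,392)],[(-155,-80),(-155,115),(95,-80)]),
    "side":([(65,328),(722,437)],[(-155,115),(95,-80)])}
tb={"scene":[(365,85),(422,112),(270,310),(207,278)],"side":[(240,400),(262,437),(540,358),(510,318)]}
def gc(n):
    img=[(442,172),(555,265),(442,343),(330,255)] if n=="scene" else [(400,118),(497,180),(400,227),(305,175)]
    p=P(n,img,.086);A=np.c_[2*p,np.ones(4)];s=np.linalg.lstsq(A,(p**2).sum(1),rcond=None)[0];return s[:2],np.sqrt(s[2]+s[:2]@s[:2])
W=[];F=[]
for n in C:
    w=P(n,pl[n][0],.008);W+=list(w);F+=list(np.array(pl[n][1])/1e3);g,r=gc(n);print(n,"guard",g,r);W.append(g);F.append((0,.062))
W=np.array(W);F=np.array(F)
f=lambda p:(F@np.array([[np.cos(p[2]),np.sin(p[2])],[-np.sin(p[2]),np.cos(p[2])]])+p[:2]-W).ravel()
for y0 in(0,1.5,3,-1.5):
    r=least_squares(f,[.5,0,y0],loss="soft_l1",f_scale=.002)
    if r.cost<1e-3:break
p=r.x;print("fixture",p,r.cost);print((f(p).reshape(-1,2)*1e3).round(1).tolist())
M=np.array([[np.cos(p[2]),-np.sin(p[2])],[np.sin(p[2]),np.cos(p[2])]])
for n in C:
    t=(P(n,tb[n],.038)-p[:2])@M;print(n,(t*1e3).round(1).tolist(),(t.mean(0)*1e3).round(1))
for q in [(0,.062),(-.010,-.022),(-.155,-.022)]:print(q,M@q+p[:2])
s=env.read_state();print(R.from_quat(s["orientation"]).as_matrix().round(3).tolist())
for n in C:print(n,"tcp px",proj(C[n],s["position"]))
Q={"bolt":("scene",[(600,580),(640,590)],.002),"spacer":("side",[(118,235)],.0),"bracketside":("side",[(655,580)],0)}
for k,(n,a,z) in Q.items():print(k,P(n,a,z),((P(n,a,z)-p[:2])@M).round(3))
E
```

```text
scene guard [0.56617546 0.12188599] 0.04351043438297247
side guard [0.56886756 0.12216253] 0.043127423519422226
fixture [ 0.55344955  0.06098605 -0.24638994] 1.3946246227336157e-05
[[-1.3, 1.1], [-2.0, -0.1], [0.3, -2.2], [2.4, -0.8], [-0.7, 2.0], [3.1, 1.0], [-0.3, -1.0]]
scene [[-109.4, -32.2], [-107.8, -1.8], [23.8, -0.9], [23.0, -32.2]] [-42.6 -16.8]
side [[-105.0, -2.8], [-104.5, -29.3], [26.0, -30.9], [25.5, -0.0]] [-39.5 -15.8]
(0, 0.062) [0.56857163 0.1211136 ]
(-0.01, -0.022) [0.53838566 0.04208951]
(-0.155, -0.022) [0.39776477 0.07745567]
[[-0.952, 0.306, -0.0], [0.306, 0.952, -0.002], [-0.0, -0.002, -1.0]]
scene tcp px [[536.17452054 105.60335387]]
side tcp px [[16.2549512  88.22175913]]
bolt [[0.63928466 0.20897073]
 [0.63920001 0.22483639]] [[0.047 0.164]
 [0.043 0.18 ]]
spacer [[0.49478334 0.2640583 ]] [[-0.106  0.183]]
bracketside [[ 0.54621198 -0.08353035]] [[ 0.028 -0.142]]
```

```bash
cat >> h.py <<'E'
O=np.array([.5534,.0610]);YAW=-.2464
M=np.array([[np.cos(YAW),-np.sin(YAW),0],[np.sin(YAW),np.cos(YAW),0],[0,0,1]])
def show(target=None):
    "print pose in the fixture frame (mm); target: fixture mm -> shift in tool axes, cm"
    s=env.read_state();p=np.array(s["position"]);T=R.from_quat(s["orientation"]).as_matrix()
    f=M.T@(p-[*O,0]);Rf=M.T@T
    print("t %.2f fix mm"%s["time_s"],(f*1e3).round(1),"tool x",Rf[:,0].round(3),"z",Rf[:,2].round(3),"q7 %.2f"%s["joint_pos"][6])
    print("F fix",(M.T@s["ft_force"]).round(2),"T fix",(M.T@s["ft_torque"]).round(3),"w %.4f grip %.1f"%(s["gripper_width"],s["finger_force"]))
    if target is not None: print("to go tool cm",(Rf.T@(np.array(target)/1e3-f)*100).round(2))
E
python3 -m creep '[[-2.7,-3.0,0,0,0,-0.006],[-2.7,-3.0,0,0,0,-0.006],[-2.7,-3.0,0,0,0,-0.006],[-2.7,-3.0,0,0,0,-0.006],[-2.7,-3.0,0,0,0,-0.006],[-2.7,-3.0,0,0,0,-0.006],[-2.7,-3.0,0,0,0,-0.006],[-2.7,-3.0,0,0,0,-0.006],[-2.7,-3.0,0,0,0,-0.006],[-2.7,-3.0,0,0,0,-0.006]]' 1 20
python3 -c "
from h import *;show((-130,-18,100))"
```

```text
time_s: 0.93
position: [0.3666, 0.2296, 0.2154]
orientation: [0.125, 0.992, -0.0, -0.0]
ft_force: [0.7, 0.4, 0.4]
gripper_width: 0.0235
finger_force: 0.0
t 0.93 fix mm [-222.3  117.9  215.4] tool x [-1.     0.004  0.   ] z [-0. -0. -1.] q7 0.42
F fix [0.54 0.55 0.37] T fix [ 0.03   0.007 -0.032] w 0.0235 grip 0.0
to go tool cm [ -9.28 -13.56  11.54]
```

```bash
python3 -m creep '[[-2.3,-3.4,0,0,0,0],[-2.3,-3.4,0,0,0,0],[-2.3,-3.4,0,0,0,0],[-2.3,-3.4,1,0,0,0],[0,0,3.5,0,0,0],[0,0,3.5,0,0,0],[0,0,3.5,0,0,0],[0,0,0,0,-0.1,0],[0,0,0,0,-0.1,0],[0,0,0,0,0,0]]'
python3 -c "
from h import *;show((-130,-18,34))
p=env.read_state()['position']
im=eyes.read_camera('wrist');cv2.imwrite('pics/w1.png',im[:,:,::-1]);c=eyes.get_calibration('wrist');print(c)
im=eyes.read_camera('side');cv2.imwrite('pics/s1.png',cv2.resize(im[90:270,110:350,::-1],None,fx=3,fy=3))
"
```

```text
time_s: 1.77
position: [0.4041, 0.0753, 0.0966]
orientation: [0.122, 0.992, -0.016, 0.029]
ft_force: [-0.5, -0.6, 0.5]
gripper_width: 0.0007
finger_force: 0.0
t 1.77 fix mm [-148.3  -22.6   96.6] tool x [-0.998 -0.003 -0.061] z [ 0.061 -0.025 -0.998] q7 0.38
F fix [-0.34 -0.71  0.46] T fix [0.009 0.081 0.009] w 0.0007 grip 0.0
to go tool cm [-1.44  0.61  6.35]
{'camera_matrix': array([[322.37399504,   0.        , 255.64386426],
       [  0.        , 322.37399504, 197.51302616],
       [  0.        ,   0.        ,   1.        ]]), 'k1': -0.06736587789817788, 'eye': array([0.32340365, 0.10056016, 0.26326668]), 'attitude': array([-0.14771047, -0.10261753,  0.60636772,  0.77457695])}
```

View pics/w1.png

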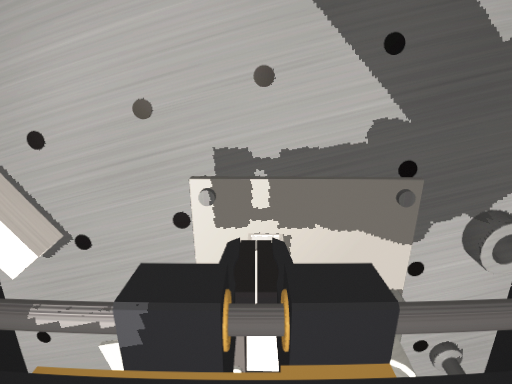

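The wrist view shows the closed fingers at about (256,260) and the plate's near edge at row 178, with its two screws at (207,197) and (406,198). The tilt was not fully reached, so I'll check the joints.

```bash
python3 -c "
from h import *;s=env.read_state();print(np.round(s['joint_pos'],2));show((-130,-18,34))"
python3 -m creep '[[0,0,0,0,0,0],[0,0,0,0,0,0]]'; python3 -c "
from h import *;s=env.read_state();print(np.round(s['joint_pos'],2));show((-130,-18,34))"
```

```text
[-0.33  0.67 -0.01  2.34  0.59  0.1   0.4 ]
t 1.87 fix mm [-144.9  -21.4   97.7] tool x [-0.998  0.002 -0.065] z [ 0.065 -0.018 -0.998] q7 0.40
F fix [-0.01  0.62 -0.78] T fix [0.031 0.08  0.038] w 0.0007 grip 0.0
to go tool cm [-1.08  0.46  6.45]
time_s: 2.03
position: [0.4087, 0.0747, 0.0983]
orientation: [0.126, 0.991, -0.012, 0.032]
ft_force: [-0.4, 0.2, -0.4]
gripper_width: 0.0005
finger_force: 0.0
[-0.33  0.67 -0.01  2.34  0.59  0.1   0.39]
t 2.03 fix mm [-143.6  -22.    98.3] tool x [-0.998  0.006 -0.067] z [ 0.066 -0.016 -0.998] q7 0.39
F fix [-0.47  0.11 -0.43] T fix [0.047 0.052 0.002] w 0.0005 grip 0.0
to go tool cm [-0.93  0.52  6.5 ]
```

```bash
python3 -m creep '[[-0.5,0.2,0,0,0.03,0],[-0.5,0.3,0,0,0.03,0],[0,0,1,0,0,0],[0,0,1,0,0,0],[0,0,1,0,0,0],[0,0,1,0,0,0],[0,0,0,0,0,0]]'; python3 -c "
from h import *;s=env.read_state();print(np.round(s['joint_pos'],2));show((-130,-18,34))"
```

```text
time_s: 2.62
position: [0.4187, 0.0758, 0.0575]
orientation: [0.127, 0.992, -0.009, 0.001]
ft_force: [0.0, -0.5, -0.2]
gripper_width: 0.0004
finger_force: 0.0
[-0.26  0.77 -0.07  2.28  0.6   0.12  0.41]
t 2.62 fix mm [-134.2  -18.5   57.5] tool x [-1.     0.007 -0.005] z [ 0.004 -0.018 -1.   ] q7 0.41
F fix [ 0.14 -0.44 -0.21] T fix [-0.024  0.059  0.004] w 0.0004 grip 0.0
to go tool cm [-0.41  0.09  2.35]
```

```bash
python3 -m creep '[[0,0,1.1,0,0,0],[0,0,1.1,0,0,0],[0,0,0,0,0,0],[-0.5,0,0,0,0,0],[-0.5,0,0,0,0,0],[-0.2,0,0,0,0,0],[0,0,0,0,0,0]]'; python3 -c "
from h import *;s=env.read_state();print(np.round(s['joint_pos'],2));show((-86,-18,34))
im=eyes.read_camera('side');cv2.imwrite('pics/s1.png',cv2.resize(im[90:270,110:350,::-1],None,fx=3,fy=3))"
```

```text
time_s: 3.2
position: [0.4314, 0.0729, 0.0369]
orientation: [0.126, 0.992, -0.009, 0.003]
ft_force: [0.2, 0.0, -0.4]
gripper_width: 0.0006
finger_force: 0.0
[-0.26  0.82 -0.05  2.25  0.66  0.09  0.37]
t 3.20 fix mm [-121.2  -18.2   36.9] tool x [-1.     0.006 -0.007] z [ 0.007 -0.017 -1.   ] q7 0.37
F fix [ 0.21  0.09 -0.37] T fix [ 0.001  0.02  -0.001] w 0.0006 grip 0.0
to go tool cm [-3.52  0.05  0.32]
```

View pics/s1.png

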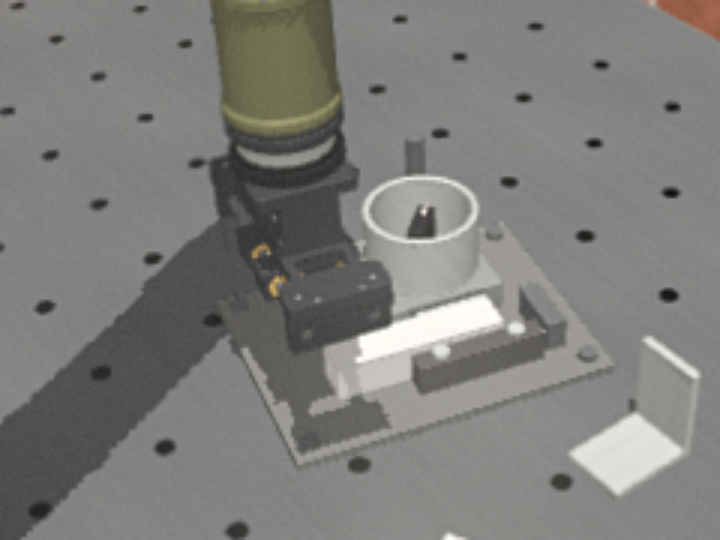

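The fingers are in position behind the tube's near end (crop about (335,370)), clear of the guard.

```bash
python3 -m creep '[[-0.2,0,0.03,0,-0.005,0],[-0.2,0,0.03,0,-0.005,0],[-0.2,0,0.03,0,-0.005,0],[-0.2,0,0.03,0,-0.005,0],[-0.2,0,0.03,0,-0.005,0],[-0.2,0,0.03,0,-0.005,0],[-0.2,0,0.03,0,-0.005,0],[-0.2,0,0.03,0,-0.005,0]]'; python3 -c "
from h import *;s=env.read_state();print(np.round(s['joint_pos'],2));show((-86,-18,34))
im=eyes.read_camera('side');cv2.imwrite('pics/s2.png',im[:,:,::-1])"
```

```text
time_s: 3.92
position: [0.4455, 0.0691, 0.0341]
orientation: [0.125, 0.992, -0.012, 0.021]
ft_force: [-0.3, -0.3, 0.7]
gripper_width: 0.0005
finger_force: 0.0
[-0.29  0.83  0.01  2.25  0.83  0.04  0.2 ]
t 3.92 fix mm [-106.6  -18.5   34.1] tool x [-0.999  0.004 -0.046] z [ 0.045 -0.019 -0.999] q7 0.20
F fix [-0.25 -0.35  0.67] T fix [0.042 0.023 0.024] w 0.0005 grip 0.0
to go tool cm [-2.06  0.06  0.11]
```

```bash
python3 -m creep '[[-0.2,0,0,0,0,0],[-0.2,0,0,0,0,0],[-0.2,0,0,0,0,0],[-0.2,0,0,0,0,0]]'; python3 -c "
from h import *;s=env.read_state();print(np.round(s['joint_pos'],2));show((-86,-18,34))
im=eyes.read_camera('side');cv2.imwrite('pics/s3.png',im[:,:,::-1])
a=[cv2.imread('pics/%s.png'%n)[125:245,165:310] for n in('side0','s3')]
cv2.imwrite('pics/c3.png',cv2.resize(np.vstack(a),None,fx=2.5,fy=2.5,interpolation=cv2.INTER_CUBIC))"
```

```text
time_s: 4.3
position: [0.4534, 0.067, 0.0346]
orientation: [0.125, 0.992, -0.012, 0.021]
ft_force: [-0.0, 0.8, -0.3]
gripper_width: 0.0007
finger_force: 0.0
[-0.26  0.83 -0.03  2.23  0.83  0.08  0.22]
t 4.30 fix mm [-98.4 -18.6  34.6] tool x [-0.999  0.004 -0.045] z [ 0.045 -0.019 -0.999] q7 0.22
F fix [-0.24  0.76 -0.3 ] T fix [0.042 0.022 0.016] w 0.0007 grip 0.0
to go tool cm [-1.24  0.07  0.11]
```

View pics/c3.png

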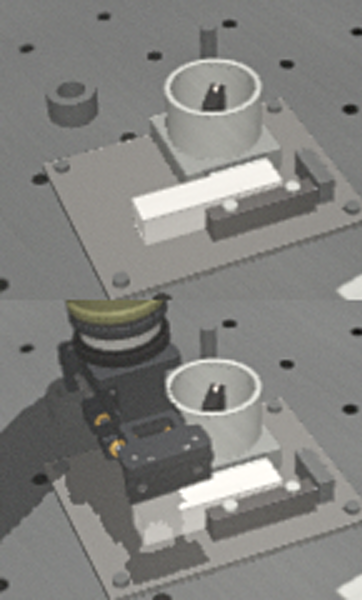

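The side crops before and after look nearly the same (tube far end at about (278,168) and (278,468)), so the tube seems unmoved although the fingers should have met it. I'll check numerically and from the scene camera.

```bash
python3 -c "
from h import *
im=eyes.read_camera('scene')[:,:,::-1];cv2.imwrite('pics/sc4.png',im)
c=eyes.get_calibration('scene');s=env.read_state();p=np.array(s['position']);T=R.from_quat(s['orientation']).as_matrix()
print('tcp',proj(c,p),'tip',proj(c,p+T[:,2]*.014))
f=lambda v:M@(np.array(v)/1e3)+[*O,0]
for x in(-107,-97,-87):print(x,proj(c,[f((x,-31,38)),f((x,-1,38))]).round(1).tolist())
for x in(23,33):print(x,proj(c,[f((x,-31,38)),f((x,-1,38))]).round(1).tolist())
a=[cv2.imread('pics/scene0.png')[160:250,215:335],im[160:250,215:335]]
cv2.imwrite('pics/c4.png',cv2.resize(np.vstack(a),None,fx=3.3,fy=3.3,interpolation=cv2.INTER_CUBIC))"
```

```text
tcp [[280.35181932 190.90147981]] tip [[279.92090007 195.27884479]]
-107 [[277.6, 185.4], [289.2, 190.3]]
-97 [[275.4, 188.1], [287.0, 193.1]]
-87 [[273.1, 190.8], [284.8, 195.9]]
23 [[246.5, 223.4], [258.8, 229.3]]
33 [[243.9, 226.6], [256.2, 232.6]]
```

View pics/c4.png

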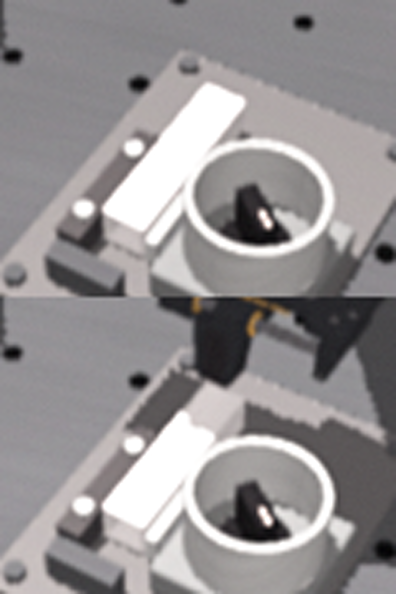

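```bash
python3 -c "
from h import *
im=eyes.read_camera('wrist')[:,:,::-1]
c=eyes.get_calibration('wrist');s=env.read_state();p=np.array(s['position']);T=R.from_quat(s['orientation']).as_matrix()
print('eye in tool mm',(T.T@(c['eye']-p)*1e3).round(1))
for dz in(-.03,-.005,0,.014,.03):print(dz,proj(c,p+T[:,2]*dz).round(1))
f=lambda v:M@(np.array(v)/1e3)+[*O,0]
print('plate corners',proj(c,[f((-155,-80,8)),f((-155,115,8))]).round(1).tolist())
print('tube end',proj(c,[f((-107,-31,38)),f((-107,-1,38)),f((-107,-31,8)),f((-107,-1,8))]).round(1).tolist())
cv2.imwrite('pics/c5.png',cv2.resize(im[140:,130:440],None,fx=2,fy=2,interpolation=cv2.INTER_CUBIC))"
```

```text
eye in tool mm [  75.7    0.6 -171.2]
-0.03 [[254.3 260.8]]
-0.005 [[254.5 239.5]]
0 [[254.5 235.9]]
0.014 [[254.6 226.7]]
0.03 [[254.6 217.5]]
plate corners [[153.3, 131.0], [474.0, 132.1]]
tube end [[232.0, 224.7], [285.8, 224.8], [236.1, 205.4], [282.6, 205.5]]
```

View pics/c5.png

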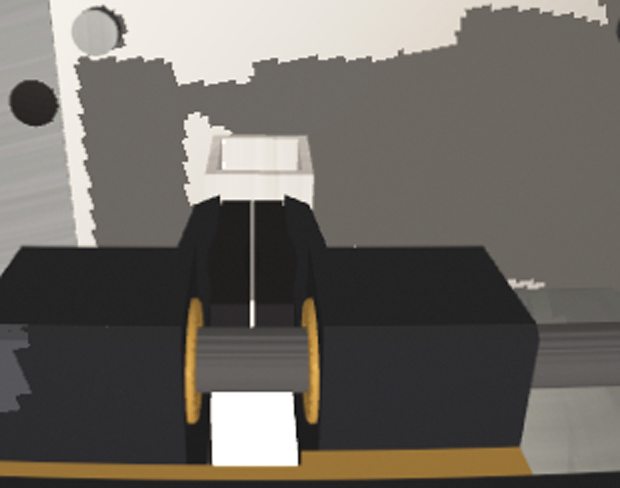

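The wrist crop shows the hollow tube end at crop (210–312,135–175), exactly where projected. The fingertips at row 197 are above the tube's top, not behind it. I'll triangulate the real tip.

```bash
python3 -c "
from h import *
w=eyes.get_calibration('wrist');c=eyes.get_calibration('scene');s=env.read_state();p=np.array(s['position']);T=R.from_quat(s['orientation']).as_matrix()
a=rays(w,[(256.5,238)])[0];b=rays(c,[(280,185.5)])[0]
A=np.c_[a,-b];t=np.linalg.lstsq(A,np.array(c['eye'])-w['eye'],rcond=None)[0]
P=np.array(w['eye'])+a*t[0];Q=np.array(c['eye'])+b*t[1]
for X in(P,Q):print('fix',(M.T@(X-[*O,0])*1e3).round(1),'tool',(T.T@(X-p)*1e3).round(1))
for z in(20,38,45,50):print(z,(M.T@(plane(w,[(256.5,238)],z/1e3)[0]-[*O,0])*1e3).round(1),(M.T@(plane(c,[(280,185.5)],z/1e3)[0]-[*O,0])*1e3).round(1))
print(proj(w,[p+T@[x,0,z] for x in(-.009,.009) for z in(.0,.014)]))
print('joints',np.round(s['joint_pos'],3),np.round(s['joint_torque'],2))
"
```

```text
fix [-103.   -17.2   46.4] tool [  4.1   1.1 -12. ]
fix [-101.5  -21.9   47.3] tool [  2.5  -3.6 -12.7]
20 [-89.7 -17.7  20. ] [-125.4  -34.4   20. ]
38 [-98.8 -17.4  38. ] [-109.7  -26.1   38. ]
45 [-102.3  -17.2   45. ] [-103.5  -22.9   45. ]
50 [-104.8  -17.2   50. ] [-99.2 -20.6  50. ]
[[254.51684061 249.99920896]
 [254.58392119 239.99667444]
 [254.50237902 221.32496132]
 [254.57268332 212.97222111]]
joints [-0.261  0.829 -0.026  2.229  0.828  0.078  0.216] [ 1.400e-01 -4.508e+01  1.230e+00 -1.810e+00  1.000e-02  8.000e-02
  1.000e-02]
```

The real fingertips sit at about z = 46 mm, roughly 26 mm higher than the reported pose implies, so they hovered over the tube. I'll back off and descend by feel.

```bash
python3 -m creep '[[0,0,-0.5,0,0.02,0],[1.0,0,0,0,0.02,0],[1.0,0,0,0,0,0],[0.8,0,0,0,0,0],[0,0,0.5,0,0,0],[0,0,0.5,0,0,0],[0,0,0.5,0,0,0],[0,0,0.5,0,0,0],[0,0,0,0,0,0]]'; python3 -c "
from h import *;s=env.read_state();print(np.round(s['joint_pos'],2));show((-125,-17,8))
im=eyes.read_camera('wrist')[:,:,::-1]
w=eyes.get_calibration('wrist');T=R.from_quat(s['orientation']).as_matrix();p=np.array(s['position'])
print('eye tool',T.T@(w['eye']-p))
cv2.imwrite('pics/w6.png',im)
g=im.max(2)[180:270,250:262].mean(1);print(g.round().astype(int).tolist())
"
```

```text
time_s: 5.2
position: [0.4261, 0.0735, 0.0204]
orientation: [0.125, 0.992, -0.01, 0.001]
ft_force: [-0.4, 0.0, 0.6]
gripper_width: 0.0001
finger_force: 0.0
[-0.28  0.86 -0.03  2.27  1.11  0.04 -0.09]
t 5.20 fix mm [-126.5  -18.9   20.4] tool x [-1.     0.003 -0.005] z [ 0.005 -0.02  -1.   ] q7 -0.09
F fix [-0.42 -0.1   0.57] T fix [ 0.017 -0.009  0.024] w 0.0001 grip 0.0
to go tool cm [-0.14  0.22  1.24]
eye tool [ 0.07583368  0.00054052 -0.17148715]
[88, 86, 132, 116, 116, 116, 118, 118, 118, 119, 129, 128, 128, 116, 116, 116, 116, 116, 116, 116, 116, 116, 116, 116, 116, 116, 116, 116, 116, 116, 116, 116, 116, 116, 116, 116, 116, 116, 116, 116, 116, 116, 116, 116, 116, 116, 116, 116, 116, 116, 116, 116, 116, 116, 116, 116, 116, 116, 116, 114, 58, 41, 42, 42, 42, 42, 41, 42, 42, 42, 42, 41, 42, 42, 41, 42, 42, 42, 42, 47, 48, 51, 54, 54, 53, 54, 53, 53, 53, 53]
```

```bash
python3 -m creep '[[0,0,0.3,0,0,0],[0,0,0.3,0,0,0],[0,0,0.2,0,0,0],[0,0,0.2,0,0,0],[0,0,0,0,0,0]]'; python3 -c "
from h import *;s=env.read_state();print(np.round(s['joint_pos'],3));show((-86,-17,8))"
python3 -m creep '[[-0.2,0,0,0,0,0],[-0.2,0,0,0,0,0],[-0.2,0,0,0,0,0],[-0.2,0,0,0,0,0],[0,0,0,0,0,0]]';python3 -c "
from h import *;s=env.read_state();print(np.round(s['joint_pos'],3));show((-86,-17,8))"
```

```text
time_s: 5.67
position: [0.426, 0.0732, 0.0111]
orientation: [0.125, 0.992, -0.01, 0.001]
ft_force: [0.1, -0.7, 0.8]
gripper_width: 0.0007
finger_force: 0.0
[-0.241  0.88  -0.083  2.269  1.565  0.083 -0.54 ]
t 5.67 fix mm [-126.6  -19.2   11.1] tool x [-1.     0.005 -0.005] z [ 0.005 -0.019 -1.   ] q7 -0.54
F fix [ 0.3  -0.67  0.82] T fix [ 0.03  -0.003 -0.016] w 0.0007 grip 0.0
to go tool cm [-4.05  0.25  0.32]
time_s: 6.08
position: [0.4342, 0.0712, 0.0115]
orientation: [0.126, 0.992, -0.01, 0.002]
ft_force: [0.2, 0.3, 0.1]
gripper_width: 0.0002
finger_force: 0.0
[-0.215  0.879 -0.11   2.247  1.343  0.106 -0.309]
t 6.08 fix mm [-118.1  -19.2   11.5] tool x [-1.     0.006 -0.006] z [ 0.006 -0.019 -1.   ] q7 -0.31
F fix [0.1  0.39 0.09] T fix [0.048 0.029 0.011] w 0.0002 grip 0.0
to go tool cm [-3.21  0.24  0.36]
```

```bash
python3 -m creep '[[-0.2,0.02,0,0,0,0],[-0.2,0.02,0,0,0,0],[-0.2,0.02,0,0,0,0],[-0.2,0.02,0.03,0,0,0],[-0.2,0.02,0.03,0,0,0],[-0.2,0.02,0.03,0,0,0],[-0.2,0.02,0,0,0,0]]'; python3 -c "
from h import *;s=env.read_state();print(np.round(s['joint_pos'],3));show((-86,-17,10))
im=eyes.read_camera('wrist')[:,:,::-1];sc=eyes.read_camera('scene')[:,:,::-1]
cv2.imwrite('pics/c7.png',np.vstack([cv2.resize(im[140:,130:440],None,fx=1.2,fy=1.2),cv2.resize(sc[150:250,210:334],(372,300),interpolation=cv2.INTER_CUBIC)]))"
```

```text
time_s: 6.67
position: [0.4473, 0.0693, 0.0105]
orientation: [0.125, 0.992, -0.01, 0.001]
ft_force: [-2.0, 0.9, 1.3]
gripper_width: 0.0003
finger_force: 1.3
[-0.134  0.886 -0.221  2.205  1.227  0.201 -0.177]
t 6.67 fix mm [-104.9  -17.9   10.5] tool x [-1.     0.005 -0.005] z [ 0.004 -0.019 -1.   ] q7 -0.18
F fix [-2.11  0.38  1.34] T fix [-0.058  0.492 -0.007] w 0.0003 grip 1.3
to go tool cm [-1.89  0.1   0.06]
```

View pics/c7.png

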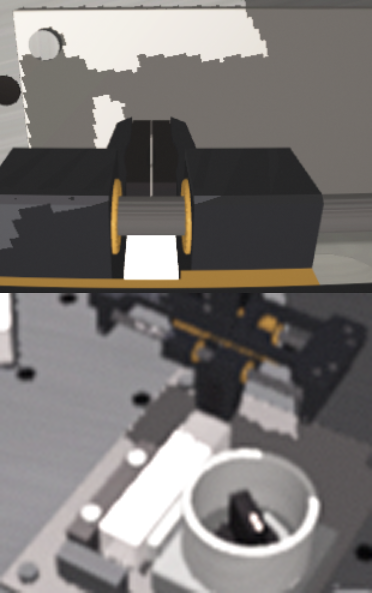

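The wrist view shows the fingers now up against the tube end, force −2.1 N. The scene view shows the gripper behind the tube and clear of the collar. That is my last picture, so I'll go by numbers from here: advance with a slight lean back.

```bash
python3 -m creep '[[-0.15,0.01,0.01,0,-0.01,0],[-0.15,0,0.01,0,-0.01,0],[-0.15,0,0.01,0,-0.01,0],[-0.15,0,0,0,-0.01,0],[-0.15,0,0,0,-0.01,0],[-0.15,0,0,0,-0.01,0],[-0.15,0,0,0,-0.01,0],[-0.1,0,0,0,-0.01,0]]'; cat >> h.py <<'E'
def bright(n,name):
    "tube top (brightest white blob in the channel) -> fixture mm extents"
    im=eyes.read_camera(n)[:,:,::-1];cv2.imwrite(f"pics/{name}.png",im);c=eyes.get_calibration(n)
    g=im.min(2);yy,xx=np.nonzero(g>235);P=plane(c,np.c_[xx,yy],.038)[:,:2]
    f=(P-O)@M[:2,:2]*1e3;k=(f[:,0]>-125)&(f[:,0]<60)&(f[:,1]<-6)&(f[:,1]>-28);f=f[k]
    for y in(-26,-21,-16,-11):
        q=f[abs(f[:,1]-y)<2.5,0]
        if len(q):print(n,y,"far end",np.sort(q)[-3:].round(1))
E
python3 -c "
from h import *;show((-86,-17,10))
c=eyes.get_calibration('side')
bright('side','s8');bright('scene','sc8')"
```

```text
time_s: 7.43
position: [0.4591, 0.0668, 0.0106]
orientation: [0.125, 0.991, -0.015, 0.041]
ft_force: [-1.4, -0.1, -1.1]
gripper_width: 0.0009
finger_force: 0.7
t 7.43 fix mm [-92.8 -17.4  10.6] tool x [-0.996  0.003 -0.086] z [ 0.086 -0.019 -0.996] q7 -0.72
F fix [-1.39 -0.41 -1.1 ] T fix [0.032 0.496 0.005] w 0.0009 grip 0.7
to go tool cm [-0.68  0.04  0.12]
side -26 far end [43.8 45.3 45.8]
side -21 far end [42.7 43.3 44.8]
side -16 far end [40.7 42.2 44.3]
side -11 far end [41.7 43.7 45.8]
scene -26 far end [43.6 45.8 46.8]
scene -21 far end [44.7 45.8 46.9]
scene -16 far end [44.7 45.8 46.9]
scene -11 far end [44.8 45.9 46.9]
```

```bash
python3 -m creep '[[-0.08,0,0,0,-0.004,0],[-0.08,0,0,0,-0.004,0],[-0.08,0,0,0,-0.004,0],[-0.08,0,0,0,0,0],[-0.08,0,0,0,0,0],[-0.08,0,0,0,0,0],[-0.08,0,0,0,0,0]]'; python3 -c "
from h import *;show((-86,-17,10))
bright('side','s9');bright('scene','sc9')"
```

```text
time_s: 8.12
position: [0.4641, 0.0652, 0.0112]
orientation: [0.125, 0.991, -0.016, 0.047]
ft_force: [-1.4, 0.3, -1.1]
gripper_width: 0.0002
finger_force: 0.7
t 8.12 fix mm [-87.6 -17.7  11.2] tool x [-0.995  0.003 -0.097] z [ 0.097 -0.02  -0.995] q7 -0.73
F fix [-1.4   0.   -1.05] T fix [0.027 0.421 0.027] w 0.0002 grip 0.7
to go tool cm [-0.15  0.07  0.14]
side -26 far end [45.8 47.3 49.4]
side -21 far end [46.8 48.9 50.9]
side -16 far end [48.4 49.9 50.4]
side -11 far end [47.3 47.8 49.4]
scene -26 far end [50.1 51.1 52.2]
scene -21 far end [50.1 51.2 52.2]
scene -16 far end [50.1 51.2 52.2]
scene -11 far end [50.1 51.2 52.2]
```

Tube end is near x = 51; about 4 mm to go. Slower now.

```bash
python3 -m creep '[[-0.05,0,0,0,0,0],[-0.05,0,0,0,0,0],[-0.05,0,0,0,0,0],[-0.05,0,0,0,0,0],[-0.05,0,0,0,0,0]]'; python3 -c "
from h import *;show()"
python3 -m creep '[[-0.04,0,0,0,0,0],[-0.04,0,0,0,0,0]]'; python3 -c "
from h import *;show();bright('scene','sc10')"
```

```text
time_s: 8.63
position: [0.4664, 0.0646, 0.0115]
orientation: [0.125, 0.991, -0.016, 0.047]
ft_force: [-1.3, 0.3, -0.5]
gripper_width: 0.0007
finger_force: 0.7
t 8.63 fix mm [-85.3 -17.8  11.5] tool x [-0.995  0.003 -0.097] z [ 0.097 -0.02  -0.995] q7 -0.71
F fix [-1.32  0.01 -0.5 ] T fix [ 0.081  0.427 -0.042] w 0.0007 grip 0.7
time_s: 8.8
position: [0.4672, 0.0644, 0.0115]
orientation: [0.125, 0.991, -0.016, 0.047]
ft_force: [-2.0, 1.1, -0.3]
gripper_width: 0.0009
finger_force: 0.7
t 8.80 fix mm [-84.4 -17.7  11.5] tool x [-0.995  0.003 -0.097] z [ 0.097 -0.02  -0.995] q7 -0.71
F fix [-2.21  0.61 -0.3 ] T fix [0.031 0.424 0.04 ] w 0.0009 grip 0.7
scene -26 far end [52.2 53.3 54.3]
scene -21 far end [52.2 53.3 54.4]
scene -16 far end [52.2 53.3 54.4]
scene -11 far end [52.2 53.3 54.4]
```

```bash
for i in 1 2 3; do python3 -m creep '[[-0.04,0,0,0,0,0]]' | grep -E "force|pos"; done; python3 -c "
from h import *;show()"
```

```text
position: [0.4674, 0.0643, 0.0116]
ft_force: [-2.2, -0.3, -1.0]
finger_force: 1.1
position: [0.4674, 0.0643, 0.0116]
ft_force: [-2.9, 0.7, -1.6]
finger_force: 1.4
position: [0.4675, 0.0643, 0.0115]
ft_force: [-3.2, 1.1, -0.9]
finger_force: 1.9
t 9.10 fix mm [-84.1 -17.8  11.5] tool x [-0.995  0.003 -0.095] z [ 0.095 -0.019 -0.995] q7 -0.70
F fix [-3.34  0.31 -0.87] T fix [-0.006  0.873 -0.001] w 0.0004 grip 1.9
```

```bash
python3 -m creep '[[-0.04,0,0,0,0,0]]' | grep -E "force|pos";python3 -c "
from h import *;show()"; python3 -m creep '[[-0.04,0,0,0,0,0]]' | grep -E "force|pos"; python3 -c "
from h import *;show()"
```

```text
position: [0.4675, 0.0642, 0.0116]
ft_force: [-6.2, 0.5, -0.7]
finger_force: 2.4
t 9.18 fix mm [-84.1 -17.8  11.6] tool x [-0.995  0.002 -0.095] z [ 0.095 -0.019 -0.995] q7 -0.70
F fix [-6.17 -1.08 -0.65] T fix [0.012 1.148 0.023] w 0.0007 grip 2.4
position: [0.4676, 0.0642, 0.0115]
ft_force: [-5.2, 1.1, 0.4]
finger_force: 2.9
t 9.27 fix mm [-84.  -17.8  11.5] tool x [-0.996  0.002 -0.094] z [ 0.094 -0.019 -0.995] q7 -0.69
F fix [-5.32 -0.22  0.42] T fix [-0.068  1.33  -0.084] w 0.0005 grip 2.9
```

The tube has stopped and the force rises against the hold at x = −84: home. Back off, lift, open partly.

```bash
python3 -m creep '[[0.3,0,0,0,0,0],[0.7,0,0,0,0,0],[0.5,0,0,0,0.03,0],[0,0,-3,0,0.03,0],[0,0,-3,0,0.035,0],[0,0,-3,-0.02,0,0],[0,0,-3,0,0,0],[0,0,-2,0,0,0],[0,0,0,0,0,0]]' 0.41 20; python3 -c "
from h import *;bright('scene','sc11');s=env.read_state();print(np.round(s['joint_pos'],2));show((-0.5,62.5,130))"
```

```text
time_s: 10.02
position: [0.457, 0.0665, 0.1137]
orientation: [0.127, 0.991, -0.007, 0.033]
ft_force: [0.7, -0.7, -0.3]
gripper_width: 0.0257
finger_force: 0.0
scene -26 far end [52.2 53.3 54.3]
scene -21 far end [52.2 53.3 54.4]
scene -16 far end [53.3 54.4 55.4]
scene -11 far end [52.2 53.3 54.4]
[ 0.04  0.69 -0.49  2.19  0.94  0.43  0.08]
t 10.07 fix mm [-95.2 -18.5 112.1] tool x [-0.998  0.008 -0.065] z [ 0.065 -0.007 -0.998] q7 0.08
F fix [ 0.15  0.01 -0.74] T fix [ 0.019  0.046 -0.009] w 0.0259 grip 0.0
to go tool cm [-9.5   8.17 -1.22]
```

```bash
python3 -m creep '[[-2.4,2.1,-0.4,0,0.03,0],[-2.4,2.1,-0.4,0,0.03,0],[-2.4,2.0,0,0,0,0],[-2.4,2.0,0,0,0,0],[0,0,0,0,0,-0.12],[0,0,0,0,0,-0.12],[0,0,0,0,0,-0.12],[0,0,0,0,0,-0.12],[0,0,0,0,0,-0.12],[0,0,0,0,0,-0.12]]'; python3 -m creep '[[0,0,0,0,0,-0.12],[0,0,0,0,0,-0.06],[0,0,0,0,0,0]]'; python3 -c "
from h import *;s=env.read_state();print(np.round(s['joint_pos'],2));show((-0.5,62.5,130))"
```

```text
time_s: 10.9
position: [0.5676, 0.1211, 0.118]
orientation: [-0.234, 0.972, -0.005, -0.002]
ft_force: [-0.6, -0.3, 0.2]
gripper_width: 0.0259
finger_force: 0.0
time_s: 11.15
position: [0.5675, 0.1212, 0.1179]
orientation: [-0.318, 0.948, -0.004, -0.003]
ft_force: [0.2, -0.6, -0.2]
gripper_width: 0.0259
finger_force: 0.0
[ 0.18  0.9  -0.88  1.77  0.87  0.92  1.13]
t 11.15 fix mm [ -1.   61.8 117.9] tool x [-0.627 -0.779  0.008] z [-0.   -0.01 -1.  ] q7 1.13
F fix [ 0.37 -0.49 -0.22] T fix [ 0.094  0.041 -0.007] w 0.0259 grip 0.0
to go tool cm [-0.08 -0.01 -1.21]
```

```bash
python3 - <<'E'
from h import *
from scipy.optimize import least_squares
for n in("scene","side"):
    im=cv2.imread(f"pics/{n}0.png").min(2).astype(float);c=eyes.get_calibration(n)
    yy,xx=np.mgrid[:384,:512];P=plane(c,np.c_[xx.ravel(),yy.ravel()],.086)[:,:2]
    f=(P-O)@M[:2,:2]*1e3;d=np.hypot(f[:,0],f[:,1]-62);g=im.ravel()
    k=(d<52)&(f[:,1]>14);
    for th in(190,205,215,225):
        q=k&(g>th)&(d>34)
        r=least_squares(lambda p:np.hypot(f[q,0]-p[0],f[q,1]-p[1])-41.5,[0,62],loss="soft_l1",f_scale=1)
        print(n,th,q.sum(),r.x.round(2),round(np.std(r.fun),2))
E
```

```text
scene 190 465 [-1.29 60.88] 3.34
scene 205 409 [-1.17 60.82] 3.12
scene 215 375 [-1.21 60.66] 2.91
scene 225 343 [-1.26 60.7 ] 2.83
side 190 105 [-0.67 61.96] 0.98
side 205 61 [-0.84 62.09] 0.66
side 215 17 [-0.92 62.35] 0.49
side 225 0 [ 0. 62.] nan
  ret = _var(a, axis=axis, dtype=dtype, out=out, ddof=ddof,
  arrmean = um.true_divide(arrmean, div, out=arrmean,
  ret = ret.dtype.type(ret / rcount)
```

```bash
python3 -m creep '[[0,0,1.2,0,0,0],[0,0,1.2,0,0,0],[0,0,1.2,0,0,0],[0,0,0.5,0,0,0],[0,0,0.5,0,0,0],[0,0,0.4,0,0,0],[0,0,0,0,0,0]]'; python3 -c "
from h import *;show((-1,61.8,36))"; python3 -m creep '[[0,0,0.4,0,0,0],[0,0,0.4,0,0,0],[0,0,0.4,0,0,0],[0,0,0.4,0,0,0],[0,0,0.4,0,0,0]]'; python3 -c "
from h import *;show((-1,61.8,36))"
```

```text
time_s: 11.73
position: [0.567, 0.1217, 0.0689]
orientation: [-0.318, 0.948, -0.003, -0.002]
ft_force: [0.0, -0.1, -0.5]
gripper_width: 0.0256
finger_force: 0.0
t 11.73 fix mm [-1.6 62.1 68.9] tool x [-0.627 -0.779  0.007] z [-0.001 -0.008 -1.   ] q7 1.06
F fix [ 0.03 -0.05 -0.49] T fix [0.084 0.035 0.023] w 0.0256 grip 0.0
to go tool cm [-0.04 -0.05  3.29]
time_s: 12.15
position: [0.5673, 0.1216, 0.0494]
orientation: [-0.318, 0.948, -0.003, -0.002]
ft_force: [-0.2, 0.1, -0.2]
gripper_width: 0.026
finger_force: 0.0
t 12.15 fix mm [-1.3 62.1 49.4] tool x [-0.627 -0.779  0.006] z [ 0.    -0.008 -1.   ] q7 1.04
F fix [-0.25 -0.   -0.24] T fix [0.057 0.027 0.025] w 0.0260 grip 0.0
to go tool cm [ 0.   -0.03  1.34]
```

```bash
python3 -m creep '[[0,0,0.3,0,0,0],[0,0,0.3,0,0,0],[0,0,0.3,0,0,0],[0,0,0.3,0,0,0],[0,0,0,0,0,0]]'; python3 -c "
from h import *;show((-1,61.8,36))"; python3 -m creep '[[0,0,0,0,0,0],[0,0,0,0,0,0],[0,0,0,0,0,0],[0,0,0,0,0,0],[0,0,0,0,0,0]]' 1 10; python3 -c "
from h import *;show((-1,61.8,36))"
```

```text
time_s: 12.57
position: [0.567, 0.1214, 0.0372]
orientation: [-0.318, 0.948, -0.003, -0.002]
ft_force: [0.4, 0.8, 0.3]
gripper_width: 0.0257
finger_force: 0.0
t 12.57 fix mm [-1.5 61.9 37.2] tool x [-0.627 -0.779  0.007] z [-0.    -0.008 -1.   ] q7 1.02
F fix [0.21 0.83 0.32] T fix [ 0.05   0.042 -0.055] w 0.0257 grip 0.0
to go tool cm [-0.03 -0.05  0.12]
time_s: 12.98
position: [0.5673, 0.1217, 0.0379]
orientation: [-0.318, 0.948, -0.003, -0.002]
ft_force: [-0.3, 0.4, 0.3]
gripper_width: 0.0138
finger_force: 10.0
t 12.98 fix mm [-1.3 62.3 37.9] tool x [-0.627 -0.779  0.005] z [ 0.    -0.007 -1.   ] q7 1.02
F fix [-0.41  0.31  0.26] T fix [0.133 0.09  0.087] w 0.0138 grip 10.0
to go tool cm [ 0.02 -0.05  0.19]
```

Well centred (13.8 mm, hardly any side force). Full grip, then turn.

```bash
cat > m.py <<'E'
from h import *
s=env.read_state();T=R.from_quat(s["orientation"]).as_matrix();x=M.T@T[:,0]
print("ang %.3f Tz %.3f Fxy %s w %.4f q7 %.2f t %.2f"%((.9-(np.arctan2(x[1],x[0])%np.pi)+1.57)%np.pi-1.57,s["ft_torque"][2],np.round(s["ft_force"][:2],1),s["gripper_width"],s["joint_pos"][6],s["time_s"]))
E
python3 -m creep '[[0,0,0,0,0,0],[0,0,0,0,0,0],[0,0,0,0,0,0]]' 1 50 >/dev/null; python3 m.py
python3 -m creep '[[0,0,0,0,0,0.04],[0,0,0,0,0,0.04],[0,0,0,0,0,0.04]]' >/dev/null; python3 m.py
python3 -m creep '[[0,0,0,0,0,0.04],[0,0,0,0,0,0.04]]' >/dev/null; python3 m.py
python3 -m creep '[[0,0,0,0,0,0.04],[0,0,0,0,0,0.04]]' >/dev/null; python3 m.py
python3 -m creep '[[0,0,0,0,0,0.04],[0,0,0,0,0,0.04]]' >/dev/null; python3 m.py
```

```text
ang 0.006 Tz 0.170 Fxy [0.3 0.5] w 0.0134 q7 1.02 t 13.23
ang 0.128 Tz 0.263 Fxy [-0.7 -0.1] w 0.0132 q7 0.91 t 13.48
ang 0.208 Tz 0.226 Fxy [-0.4  0.3] w 0.0134 q7 0.84 t 13.65
ang 0.288 Tz 0.262 Fxy [0.8 0.4] w 0.0132 q7 0.77 t 13.82
ang 0.368 Tz 0.232 Fxy [ 0.3 -0.3] w 0.0135 q7 0.71 t 13.98
```

```bash

python3 -m creep '[[0,0,0,0,0,0.04]]' >/dev/null; python3 m.py
python3 -m creep '[[0,0,0,0,0,0.04]]' >/dev/null; python3 m.py
python3 -m creep '[[0,0,0,0,0,0.04]]' >/dev/null; python3 m.py
python3 -m creep '[[0,0,0,0,0,0.04]]' >/dev/null; python3 m.py
python3 -m creep '[[0,0,0,0,0,0.04]]' >/dev/null; python3 m.py
python3 -m creep '[[0,0,0,0,0,0.04]]' >/dev/null; python3 m.py
```

```text
ang 0.408 Tz 0.286 Fxy [-0.4 -0.1] w 0.0139 q7 0.67 t 14.07
ang 0.448 Tz 0.263 Fxy [-0.4  0.4] w 0.0133 q7 0.64 t 14.15
ang 0.488 Tz 0.298 Fxy [-0.6  0.3] w 0.0137 q7 0.60 t 14.23
ang 0.528 Tz 0.261 Fxy [0.1 0.3] w 0.0134 q7 0.57 t 14.32
ang 0.568 Tz 0.244 Fxy [-0.8 -0.1] w 0.0136 q7 0.53 t 14.40
ang 0.608 Tz 0.214 Fxy [ 0.2 -0.1] w 0.0135 q7 0.50 t 14.48
```

```bash

python3 -m creep '[[0,0,0,0,0,0.04]]' >/dev/null; python3 m.py
python3 -m creep '[[0,0,0,0,0,0.04]]' >/dev/null; python3 m.py
python3 -m creep '[[0,0,0,0,0,0.04]]' >/dev/null; python3 m.py
python3 -m creep '[[0,0,0,0,0,0.04]]' >/dev/null; python3 m.py
python3 -m creep '[[0,0,0,0,0,0.04]]' >/dev/null; python3 m.py
```

```text
ang 0.648 Tz 0.230 Fxy [-0.5 -0.6] w 0.0134 q7 0.47 t 14.57
ang 0.688 Tz 0.220 Fxy [ 0.1 -0.6] w 0.0135 q7 0.43 t 14.65
ang 0.728 Tz 0.277 Fxy [0.1 0.6] w 0.0135 q7 0.40 t 14.73
ang 0.768 Tz 0.266 Fxy [ 0.3 -0.2] w 0.0133 q7 0.37 t 14.82
ang 0.808 Tz 0.262 Fxy [0.1 0.4] w 0.0133 q7 0.34 t 14.90
```

```bash

python3 -m creep '[[0,0,0,0,0,0.04]]' >/dev/null; python3 m.py
python3 -m creep '[[0,0,0,0,0,0.04]]' >/dev/null; python3 m.py
python3 -m creep '[[0,0,0,0,0,0.04]]' >/dev/null; python3 m.py
python3 -m creep '[[0,0,0,0,0,0.04]]' >/dev/null; python3 m.py
python3 -m creep '[[0,0,0,0,0,0.04]]' >/dev/null; python3 m.py
```

```text
ang 0.848 Tz 0.231 Fxy [-0.4  0.1] w 0.0134 q7 0.30 t 14.98
ang 0.888 Tz 0.283 Fxy [-0.2 -0.6] w 0.0137 q7 0.27 t 15.07
ang 0.928 Tz 0.311 Fxy [-0.2 -0.7] w 0.0138 q7 0.24 t 15.15
ang 0.968 Tz 0.250 Fxy [ 0.  -0.7] w 0.0134 q7 0.21 t 15.23
ang 1.008 Tz 0.291 Fxy [0.5 0.2] w 0.0134 q7 0.17 t 15.32
```

```bash

python3 -m creep '[[0,0,0,0,0,0.04]]' >/dev/null; python3 m.py
python3 -m creep '[[0,0,0,0,0,0.04]]' >/dev/null; python3 m.py
python3 -m creep '[[0,0,0,0,0,0.04]]' >/dev/null; python3 m.py
python3 -m creep '[[0,0,0,0,0,0.04]]' >/dev/null; python3 m.py
```

```text
ang 1.048 Tz 0.314 Fxy [-0.4  0.7] w 0.0139 q7 0.14 t 15.40
ang 1.088 Tz 0.448 Fxy [ 0.7 -1.2] w 0.0136 q7 0.11 t 15.48
ang 1.128 Tz 0.411 Fxy [-0.  -0.6] w 0.0134 q7 0.08 t 15.57
ang 1.167 Tz 0.432 Fxy [-0.1 -0.5] w 0.0135 q7 0.05 t 15.65
```

```bash
for i in 1 2 3 4 5 6; do python3 -m creep '[[0,0,0,0,0,0]]' >/dev/null; python3 m.py; done
```

```text
ang 1.167 Tz 0.377 Fxy [-0.3  0.7] w 0.0134 q7 0.05 t 15.73
ang 1.165 Tz 0.317 Fxy [-1.1 -0. ] w 0.0139 q7 0.05 t 15.82
ang 1.165 Tz 0.301 Fxy [ 0.4 -0.2] w 0.0135 q7 0.05 t 15.90
ang 1.166 Tz 0.253 Fxy [-0.3 -0.3] w 0.0138 q7 0.05 t 15.98
ang 1.166 Tz 0.316 Fxy [ 0.  -1.3] w 0.0134 q7 0.05 t 16.07
ang 1.166 Tz 0.352 Fxy [-0.5 -0.3] w 0.0135 q7 0.05 t 16.15
```

```bash
for i in 1 2; do python3 -m creep '[[0,0,0,0,0,-0.04]]' >/dev/null; python3 m.py; done
python3 -m creep '[[0,0,0,0,0,-0.03]]' >/dev/null; python3 m.py
python3 -m creep '[[0,0,0,0,0,-0.03]]' >/dev/null; python3 m.py
python3 -m creep '[[0,0,0,0,0,-0.03]]' >/dev/null; python3 m.py
python3 -m creep '[[0,0,0,0,0,0.03]]' >/dev/null; python3 m.py
python3 -m creep '[[0,0,0,0,0,0.03]]' >/dev/null; python3 m.py
python3 -m creep '[[0,0,0,0,0,0.02]]' >/dev/null; python3 m.py
python3 -m creep '[[0,0,0,0,0,0.02]]' >/dev/null; python3 m.py
```

```text
ang 1.127 Tz 0.010 Fxy [-0.2 -0.6] w 0.0130 q7 0.08 t 16.23
ang 1.086 Tz -0.062 Fxy [ 0.5 -0.2] w 0.0133 q7 0.11 t 16.32
ang 1.056 Tz -0.092 Fxy [-2.1 -0.5] w 0.0136 q7 0.14 t 16.40
ang 1.026 Tz -0.075 Fxy [-0.3 -0.3] w 0.0135 q7 0.16 t 16.48
ang 0.995 Tz -0.098 Fxy [ 0.2 -0.5] w 0.0136 q7 0.18 t 16.57
ang 1.026 Tz 0.406 Fxy [-1.3 -0. ] w 0.0134 q7 0.16 t 16.65
ang 1.059 Tz 0.346 Fxy [-1.1 -1.1] w 0.0140 q7 0.13 t 16.73
ang 1.079 Tz 0.299 Fxy [-0.3  0.3] w 0.0137 q7 0.12 t 16.82
ang 1.098 Tz 0.339 Fxy [ 0.2 -0.8] w 0.0133 q7 0.10 t 16.90
```

Forward and backward moments agree: contact at about 0.88 rad, now 1.10 rad, roughly 0.11 N m above free. Release and leave.

```bash
python3 -m creep '[[0,0,0,0,0,0],[0,0,0,0,0,0],[0,0,0,0,0,0],[0,0,0,0,0,0],[0,0,0,0,0,0]]' 0.41 20; python3 m.py; python3 -m creep '[[0,0,-0.3,0,0,0],[0,0,-0.7,0,0,0],[0,0,-1,0,0,0],[0,0,-1,0,0,0],[0,0,-2,0,0,0],[0,0,-3,0,0,0],[0,0,-3,0,0,0],[0,0,-2,0,0,0],[0,0,0,0,0,0],[0,0,0,0,0,0]]'; python3 - <<'E'
from h import *
show();bright('scene','sc12')
# bar direction: dark pixels on the bar's top, scene view
for n in("scene","side"):
    c=eyes.get_calibration(n)
    for nm,im in(("before",cv2.imread(f"pics/{n}0.png")),("now",eyes.read_camera(n)[:,:,::-1])):
        yy,xx=np.nonzero(im.max(2)<60);f=(plane(c,np.c_[xx,yy],.076)[:,:2]-O)@M[:2,:2]*1e3
        f=f[np.hypot(f[:,0],f[:,1]-62)<22]
        if len(f)>5:
            w,v=np.linalg.eigh(np.cov(f.T));print(n,nm,len(f),f.mean(0).round(1),"ang %.2f"%(np.arctan2(v[1,1],v[0,1])%np.pi))
E
```

```text
time_s: 17.32
position: [0.5672, 0.1215, 0.0376]
orientation: [0.22, 0.976, -0.004, -0.0]
ft_force: [-0.3, -0.2, -0.4]
gripper_width: 0.0262
finger_force: 0.0
ang 1.097 Tz 0.013 Fxy [-0.3 -0.2] w 0.0262 q7 0.10 t 17.32
time_s: 18.15
position: [0.5683, 0.1228, 0.1697]
orientation: [0.22, 0.976, -0.003, 0.002]
ft_force: [-0.2, -0.5, -0.0]
gripper_width: 0.0262
finger_force: 0.0
t 18.15 fix mm [ -0.6  63.6 169.7] tool x [-0.981  0.196 -0.004] z [ 0.003 -0.006 -1.   ] q7 0.25
F fix [-0.05 -0.49 -0.03] T fix [-0.008  0.023  0.006] w 0.0262 grip 0.0
scene -26 far end [53.3 54.3 55.4]
scene -21 far end [53.3 54.4 55.4]
scene -16 far end [53.3 54.4 55.4]
scene -11 far end [53.3 54.4 55.4]
scene before 124 [ 6.6 61.8] ang 0.64
scene now 136 [ 4.1 68.1] ang 0.01
side before 9 [-1.7 49.1] ang 0.97
side now 16 [-4.8 53.9] ang 2.08
```

```bash
python3 -c "
from plant import env
print(env.job_done())"
```

```text
the job is handed in; nothing more can be done
None
```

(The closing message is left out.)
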